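# Gauge the ram gaps of the bench presses

## Robot

A 7-joint arm with a two-finger parallel gripper is mounted at the origin on the work surface; the furniture and walls round the work are solid. World frame = base frame: x ahead of the robot, y to its left, z up, the work surface at z = 0. Lengths are in m, angles in rad, forces in N, time in s.
With the tool pointing down it reaches from about 0.425 to 0.875 m from the base axis. Payload 9.9 kg.
Tool frame: the origin (TCP) lies at the very end of the fingers, on their centre line; the grasp point (between the pads) lies 19 mm behind it; z points along the fingers, y is the line along which they close (so a half turn about z gives the same grasp; the last joint's range is limited). The gripper opens to 85 mm and grips with 20 to 120 N. Pads are 22 mm wide; open, the fingers measure 114 mm over their backs; the gripper's body (76 mm by 85 mm) begins 54 mm behind the grasp point. The pads swing forward as they close: fully open they stand 13 mm farther back than shut.
Start: joints at [-1.4, 0.576, 0.025, 1.437, -0.015, 1.129, -0.057], TCP at [0.17, 0.653, 0.231] pointing down, gripper open.
Joint ranges: [-2.76, 2.76], [-0.34, 2.15], [-1.52, 1.57], [0.19, 2.46], [-1.09, 4.23], [0.17, 1.99], [-2.82, 2.82]. Speed limits (rad/s): [2.22, 2.22, 3.01, 3.01, 3.14, 3.14, 3.14].

## Interface

Orientations are given as a unit quaternion [w, x, y, z].
In Python, from rig import move_to, move_linear, goto_joints, open_gripper, clamp, sleep, inverse_kinematics, snapshot, Unreachable, sign_off, read_clock, read_joint_pos, read_qd, read_joint_efforts, read_position, read_orientation, read_ft_force, read_ft_torque, read_gripper_width, read_gripper_force gives the robot as it stands. The module is installed in compiled form; this text tells all that it offers. Calls block until the motion is done:
- move_to(position, orientation): joint-space move of the TCP to a pose.
- move_linear(position, frame=None, feed=0.15): straight line of the TCP; frame=None keeps the orientation; feed is the mean speed in m/s.
- goto_joints(angles): joint-space move.
- open_gripper() and clamp(f_grip=None): open the fingers fully, or close them until they stop; f_grip is the grip in N (None keeps the last).
- sleep(seconds).
- inverse_kinematics(position, orientation): joint angles nearest the present ones, or None.
- snapshot(name): name is "scene" or "side" or "wrist"; returns a dict with "pixels" (400x640x3 uint8, blue, green, red), "fx", "fy", "cx", "cy" (pixels), "k1" (the pictures are not rectified: a ray, as slopes to the right and down, at radius r is drawn at 1 + k1 r^2 times it, then the intrinsics apply), "xyz" and "rotation" of the camera in the world; the wrist camera has in their place "hand_eye" (4x4, takes a point from camera to tool coordinates, whose origin is the TCP and whose axes are the flange's). Camera axes: x right, y up, looking along -z (the intrinsics and any distortion apply to the point x, -y, -z); pixel columns grow to the right and rows downward; lengths in m; the calibration is good to about 2 mm. A picture is of the moment at which its call begins: read the wrist's pose just before it. There is no depth.
A pose or a line that the arm cannot do raises Unreachable and nothing moves.
- sign_off(): hands the job in; it is judged then, once.
Readings, each from a call of its own:
- read_clock(): time.
- read_joint_pos(): joint angles.
- read_qd(): joint speeds.
- read_joint_efforts(): joint torques, N m.
- read_position(): TCP position.
- read_orientation(): TCP orientation.
- read_ft_force(): force on the tool from outside, world axes, zero at the start.
- read_ft_torque(): the same for the moment, N m.
- read_gripper_width(): finger opening in m.
- read_gripper_force(): force on a finger pad.
Only numpy, scipy, OpenCV 4.12 (cv2) and the standard library are available. Lean on these libraries where they do the work, as an engineer would, in place of code of your own. Each camera call takes 0.05 s, during which the arm holds its last target. There are 200 camera calls.

## Task

First push the isolator lever right over to off. Then slide one taper gauge, thin tip first, lying flat, straight and centred, under the ram of every press on the bench until you feel it just stop against the ram (gently: press the ram with no more than 20 newtons), and leave it sitting there snug so the gap can be read. Put any gauge left over into the grey tray, and leave the presses and the other things on the bench where they are.

Things in the scene. Friction and masses are not known exactly. Their poses are not given: they have to be found in the camera images.
- isolator (a joint): angle of the isolator lever (rad): 0 = on, leaning to the switch's own -x side; it grows to about 1.0 = off, leaning to +x, and stays where it is left. A light push (under 5 N) on its tip moves it
- isolator_base: grey housing of the isolator switch, fixed to the bench, at the right; origin at the middle of its underside. Its x axis is the direction in which the lever must be pushed to switch off
- isolator_tip (a point): centre of the black knob (26 mm across) at the end of the isolator lever, which is 70 mm long and pivots 22 mm above the bench; moves with it
- tray: grey shallow tray, 180 x 160 mm, walls 18 mm high and 4 mm thick, floor 4 mm; fixed, at the left; origin at the middle of its underside, x along its long side
- press_a: grey C-frame bench press, 5 kg, standing loose, 56 mm wide, 90 high; may be absent. On a 6 mm thick board; origin at its underside right under the middle of the ram's lower front edge; x points into the press, z up. Dark base plate (74 mm wide, top at z = 6) from x = -72 mm (a gauge can lie flat there) to +88; the head overhangs from x = -4 at z 52 to 88; column from x = 64
- ram_a: steel ram of press_a, 36 mm wide, 24 deep. Origin at the middle of its lower front edge: its z in the press's frame less 6 mm is the gap over the base plate, 6.5 to 10.5 mm, other in each press; the reading is coarse, the true fit must be felt. It is held stiffly and does not give; it must not be pressed with over 20 N. Absent with its press
- press_b: grey C-frame bench press, 5 kg, standing loose, 56 mm wide, 90 high; may be absent. On a 6 mm thick board; origin at its underside right under the middle of the ram's lower front edge; x points into the press, z up. Dark base plate (74 mm wide, top at z = 6) from x = -72 mm (a gauge can lie flat there) to +88; the head overhangs from x = -4 at z 52 to 88; column from x = 64
- ram_b: steel ram of press_b, 36 mm wide, 24 deep. Origin at the middle of its lower front edge: its z in the press's frame less 6 mm is the gap over the base plate, 6.5 to 10.5 mm, other in each press; the reading is coarse, the true fit must be felt. It is held stiffly and does not give; it must not be pressed with over 20 N. Absent with its press
- press_c: grey C-frame bench press, 5 kg, standing loose, 56 mm wide, 90 high; may be absent. On a 6 mm thick board; origin at its underside right under the middle of the ram's lower front edge; x points into the press, z up. Dark base plate (74 mm wide, top at z = 6) from x = -72 mm (a gauge can lie flat there) to +88; the head overhangs from x = -4 at z 52 to 88; column from x = 64
- ram_c: steel ram of press_c, 36 mm wide, 24 deep. Origin at the middle of its lower front edge: its z in the press's frame less 6 mm is the gap over the base plate, 6.5 to 10.5 mm, other in each press; the reading is coarse, the true fit must be felt. It is held stiffly and does not give; it must not be pressed with over 20 N. Absent with its press
- gauge_1: loose steel taper gauge (four alike), 114 x 34 mm, 0.09 kg. Origin: middle of its flat underside; x points to the thin tip (x = +57, 3 mm thick); the top slopes up evenly to 15 mm at x = -33. At the heel (x -33 to -57) an upright finger tab 24 mm long, 14 thick along y, its top at z = 50; below z = 15 it is 34 wide. In a gap it stops firmly when its slope meets the ram, and stays by friction
- ramp_1 (a point): middle of the sloping top face of gauge_1 (at x = 12, y = 0, z = 9 mm of the gauge); its x axis runs along the slope downward to the tip, its z axis is square to the slope, upward
- gauge_2: loose steel taper gauge (four alike), 114 x 34 mm, 0.09 kg. Origin: middle of its flat underside; x points to the thin tip (x = +57, 3 mm thick); the top slopes up evenly to 15 mm at x = -33. At the heel (x -33 to -57) an upright finger tab 24 mm long, 14 thick along y, its top at z = 50; below z = 15 it is 34 wide. In a gap it stops firmly when its slope meets the ram, and stays by friction
- ramp_2 (a point): middle of the sloping top face of gauge_2 (at x = 12, y = 0, z = 9 mm of the gauge); its x axis runs along the slope downward to the tip, its z axis is square to the slope, upward
- gauge_3: loose steel taper gauge (four alike), 114 x 34 mm, 0.09 kg. Origin: middle of its flat underside; x points to the thin tip (x = +57, 3 mm thick); the top slopes up evenly to 15 mm at x = -33. At the heel (x -33 to -57) an upright finger tab 24 mm long, 14 thick along y, its top at z = 50; below z = 15 it is 34 wide. In a gap it stops firmly when its slope meets the ram, and stays by friction
- ramp_3 (a point): middle of the sloping top face of gauge_3 (at x = 12, y = 0, z = 9 mm of the gauge); its x axis runs along the slope downward to the tip, its z axis is square to the slope, upward
- gauge_4: loose steel taper gauge (four alike), 114 x 34 mm, 0.09 kg. Origin: middle of its flat underside; x points to the thin tip (x = +57, 3 mm thick); the top slopes up evenly to 15 mm at x = -33. At the heel (x -33 to -57) an upright finger tab 24 mm long, 14 thick along y, its top at z = 50; below z = 15 it is 34 wide. In a gap it stops firmly when its slope meets the ram, and stays by friction
- ramp_4 (a point): middle of the sloping top face of gauge_4 (at x = 12, y = 0, z = 9 mm of the gauge); its x axis runs along the slope downward to the tip, its z axis is square to the slope, upward
- tape: black tape roll lying flat, 70 mm across, 18 mm high; a bystander, origin under its middle
- usb: blue usb stick, 54 x 18 x 8 mm; a bystander, origin under its middle

How it is judged:
On the way:
1. the isolator lever is pushed over to off (value of joint isolator above 0.75 rad), for 0.2 s.
At the end, for the whole second after the job is handed in: Lever over (beyond 0.75 rad). Under each ram one gauge: its slope under 1.4 mm clear of the ram's lower front edge, within 14 mm of the press's middle line, 0.2 rad of straight, 0.08 rad of flat. Other gauges: origin inside the tray's walls, under 30 mm above its underside. All at rest (value of joint isolator above 0.75 rad and ((z of ram_a in the frame of ramp_1 between -0.003 and 0.0014 m and x of ram_a in the frame of ramp_1 between -0.042 and 0.042 m and y of gauge_1 in the frame of press_a between -0.014 and 0.014 m and x of gauge_1 in the frame of press_a below 0 m and angle between the x axis of gauge_1 and the x axis of press_a, either way round below 0.2 rad and angle between the z axis of gauge_1 and the z axis of press_a, either way round below 0.08 rad) or (z of ram_a in the frame of ramp_2 between -0.003 and 0.0014 m and x of ram_a in the frame of ramp_2 between -0.042 and 0.042 m and y of gauge_2 in the frame of press_a between -0.014 and 0.014 m and x of gauge_2 in the frame of press_a below 0 m and angle between the x axis of gauge_2 and the x axis of press_a, either way round below 0.2 rad and angle between the z axis of gauge_2 and the z axis of press_a, either way round below 0.08 rad) or (z of ram_a in the frame of ramp_3 between -0.003 and 0.0014 m and x of ram_a in the frame of ramp_3 between -0.042 and 0.042 m and y of gauge_3 in the frame of press_a between -0.014 and 0.014 m and x of gauge_3 in the frame of press_a below 0 m and angle between the x axis of gauge_3 and the x axis of press_a, either way round below 0.2 rad and angle between the z axis of gauge_3 and the z axis of press_a, either way round below 0.08 rad) or (z of ram_a in the frame of ramp_4 between -0.003 and 0.0014 m and x of ram_a in the frame of ramp_4 between -0.042 and 0.042 m and y of gauge_4 in the frame of press_a between -0.014 and 0.014 m and x of gauge_4 in the frame of press_a below 0 m and angle between the x axis of gauge_4 and the x axis of press_a, either way round below 0.2 rad and angle between the z axis of gauge_4 and the z axis of press_a, either way round below 0.08 rad)) and ((z of ram_b in the frame of ramp_1 between -0.003 and 0.0014 m and x of ram_b in the frame of ramp_1 between -0.042 and 0.042 m and y of gauge_1 in the frame of press_b between -0.014 and 0.014 m and x of gauge_1 in the frame of press_b below 0 m and angle between the x axis of gauge_1 and the x axis of press_b, either way round below 0.2 rad and angle between the z axis of gauge_1 and the z axis of press_b, either way round below 0.08 rad) or (z of ram_b in the frame of ramp_2 between -0.003 and 0.0014 m and x of ram_b in the frame of ramp_2 between -0.042 and 0.042 m and y of gauge_2 in the frame of press_b between -0.014 and 0.014 m and x of gauge_2 in the frame of press_b below 0 m and angle between the x axis of gauge_2 and the x axis of press_b, either way round below 0.2 rad and angle between the z axis of gauge_2 and the z axis of press_b, either way round below 0.08 rad) or (z of ram_b in the frame of ramp_3 between -0.003 and 0.0014 m and x of ram_b in the frame of ramp_3 between -0.042 and 0.042 m and y of gauge_3 in the frame of press_b between -0.014 and 0.014 m and x of gauge_3 in the frame of press_b below 0 m and angle between the x axis of gauge_3 and the x axis of press_b, either way round below 0.2 rad and angle between the z axis of gauge_3 and the z axis of press_b, either way round below 0.08 rad) or (z of ram_b in the frame of ramp_4 between -0.003 and 0.0014 m and x of ram_b in the frame of ramp_4 between -0.042 and 0.042 m and y of gauge_4 in the frame of press_b between -0.014 and 0.014 m and x of gauge_4 in the frame of press_b below 0 m and angle between the x axis of gauge_4 and the x axis of press_b, either way round below 0.2 rad and angle between the z axis of gauge_4 and the z axis of press_b, either way round below 0.08 rad)) and ((z of ram_c in the frame of ramp_1 between -0.003 and 0.0014 m and x of ram_c in the frame of ramp_1 between -0.042 and 0.042 m and y of gauge_1 in the frame of press_c between -0.014 and 0.014 m and x of gauge_1 in the frame of press_c below 0 m and angle between the x axis of gauge_1 and the x axis of press_c, either way round below 0.2 rad and angle between the z axis of gauge_1 and the z axis of press_c, either way round below 0.08 rad) or (z of ram_c in the frame of ramp_2 between -0.003 and 0.0014 m and x of ram_c in the frame of ramp_2 between -0.042 and 0.042 m and y of gauge_2 in the frame of press_c between -0.014 and 0.014 m and x of gauge_2 in the frame of press_c below 0 m and angle between the x axis of gauge_2 and the x axis of press_c, either way round below 0.2 rad and angle between the z axis of gauge_2 and the z axis of press_c, either way round below 0.08 rad) or (z of ram_c in the frame of ramp_3 between -0.003 and 0.0014 m and x of ram_c in the frame of ramp_3 between -0.042 and 0.042 m and y of gauge_3 in the frame of press_c between -0.014 and 0.014 m and x of gauge_3 in the frame of press_c below 0 m and angle between the x axis of gauge_3 and the x axis of press_c, either way round below 0.2 rad and angle between the z axis of gauge_3 and the z axis of press_c, either way round below 0.08 rad) or (z of ram_c in the frame of ramp_4 between -0.003 and 0.0014 m and x of ram_c in the frame of ramp_4 between -0.042 and 0.042 m and y of gauge_4 in the frame of press_c between -0.014 and 0.014 m and x of gauge_4 in the frame of press_c below 0 m and angle between the x axis of gauge_4 and the x axis of press_c, either way round below 0.2 rad and angle between the z axis of gauge_4 and the z axis of press_c, either way round below 0.08 rad)) and ((z of ram_a in the frame of ramp_1 between -0.003 and 0.0014 m and x of ram_a in the frame of ramp_1 between -0.042 and 0.042 m and y of gauge_1 in the frame of press_a between -0.014 and 0.014 m and x of gauge_1 in the frame of press_a below 0 m and angle between the x axis of gauge_1 and the x axis of press_a, either way round below 0.2 rad and angle between the z axis of gauge_1 and the z axis of press_a, either way round below 0.08 rad) or (z of ram_b in the frame of ramp_1 between -0.003 and 0.0014 m and x of ram_b in the frame of ramp_1 between -0.042 and 0.042 m and y of gauge_1 in the frame of press_b between -0.014 and 0.014 m and x of gauge_1 in the frame of press_b below 0 m and angle between the x axis of gauge_1 and the x axis of press_b, either way round below 0.2 rad and angle between the z axis of gauge_1 and the z axis of press_b, either way round below 0.08 rad) or (z of ram_c in the frame of ramp_1 between -0.003 and 0.0014 m and x of ram_c in the frame of ramp_1 between -0.042 and 0.042 m and y of gauge_1 in the frame of press_c between -0.014 and 0.014 m and x of gauge_1 in the frame of press_c below 0 m and angle between the x axis of gauge_1 and the x axis of press_c, either way round below 0.2 rad and angle between the z axis of gauge_1 and the z axis of press_c, either way round below 0.08 rad) or (x of gauge_1 in the frame of tray between -0.085 and 0.085 m and y of gauge_1 in the frame of tray between -0.075 and 0.075 m and z of gauge_1 in the frame of tray below 0.03 m)) and ((z of ram_a in the frame of ramp_2 between -0.003 and 0.0014 m and x of ram_a in the frame of ramp_2 between -0.042 and 0.042 m and y of gauge_2 in the frame of press_a between -0.014 and 0.014 m and x of gauge_2 in the frame of press_a below 0 m and angle between the x axis of gauge_2 and the x axis of press_a, either way round below 0.2 rad and angle between the z axis of gauge_2 and the z axis of press_a, either way round below 0.08 rad) or (z of ram_b in the frame of ramp_2 between -0.003 and 0.0014 m and x of ram_b in the frame of ramp_2 between -0.042 and 0.042 m and y of gauge_2 in the frame of press_b between -0.014 and 0.014 m and x of gauge_2 in the frame of press_b below 0 m and angle between the x axis of gauge_2 and the x axis of press_b, either way round below 0.2 rad and angle between the z axis of gauge_2 and the z axis of press_b, either way round below 0.08 rad) or (z of ram_c in the frame of ramp_2 between -0.003 and 0.0014 m and x of ram_c in the frame of ramp_2 between -0.042 and 0.042 m and y of gauge_2 in the frame of press_c between -0.014 and 0.014 m and x of gauge_2 in the frame of press_c below 0 m and angle between the x axis of gauge_2 and the x axis of press_c, either way round below 0.2 rad and angle between the z axis of gauge_2 and the z axis of press_c, either way round below 0.08 rad) or (x of gauge_2 in the frame of tray between -0.085 and 0.085 m and y of gauge_2 in the frame of tray between -0.075 and 0.075 m and z of gauge_2 in the frame of tray below 0.03 m)) and ((z of ram_a in the frame of ramp_3 between -0.003 and 0.0014 m and x of ram_a in the frame of ramp_3 between -0.042 and 0.042 m and y of gauge_3 in the frame of press_a between -0.014 and 0.014 m and x of gauge_3 in the frame of press_a below 0 m and angle between the x axis of gauge_3 and the x axis of press_a, either way round below 0.2 rad and angle between the z axis of gauge_3 and the z axis of press_a, either way round below 0.08 rad) or (z of ram_b in the frame of ramp_3 between -0.003 and 0.0014 m and x of ram_b in the frame of ramp_3 between -0.042 and 0.042 m and y of gauge_3 in the frame of press_b between -0.014 and 0.014 m and x of gauge_3 in the frame of press_b below 0 m and angle between the x axis of gauge_3 and the x axis of press_b, either way round below 0.2 rad and angle between the z axis of gauge_3 and the z axis of press_b, either way round below 0.08 rad) or (z of ram_c in the frame of ramp_3 between -0.003 and 0.0014 m and x of ram_c in the frame of ramp_3 between -0.042 and 0.042 m and y of gauge_3 in the frame of press_c between -0.014 and 0.014 m and x of gauge_3 in the frame of press_c below 0 m and angle between the x axis of gauge_3 and the x axis of press_c, either way round below 0.2 rad and angle between the z axis of gauge_3 and the z axis of press_c, either way round below 0.08 rad) or (x of gauge_3 in the frame of tray between -0.085 and 0.085 m and y of gauge_3 in the frame of tray between -0.075 and 0.075 m and z of gauge_3 in the frame of tray below 0.03 m)) and ((z of ram_a in the frame of ramp_4 between -0.003 and 0.0014 m and x of ram_a in the frame of ramp_4 between -0.042 and 0.042 m and y of gauge_4 in the frame of press_a between -0.014 and 0.014 m and x of gauge_4 in the frame of press_a below 0 m and angle between the x axis of gauge_4 and the x axis of press_a, either way round below 0.2 rad and angle between the z axis of gauge_4 and the z axis of press_a, either way round below 0.08 rad) or (z of ram_b in the frame of ramp_4 between -0.003 and 0.0014 m and x of ram_b in the frame of ramp_4 between -0.042 and 0.042 m and y of gauge_4 in the frame of press_b between -0.014 and 0.014 m and x of gauge_4 in the frame of press_b below 0 m and angle between the x axis of gauge_4 and the x axis of press_b, either way round below 0.2 rad and angle between the z axis of gauge_4 and the z axis of press_b, either way round below 0.08 rad) or (z of ram_c in the frame of ramp_4 between -0.003 and 0.0014 m and x of ram_c in the frame of ramp_4 between -0.042 and 0.042 m and y of gauge_4 in the frame of press_c between -0.014 and 0.014 m and x of gauge_4 in the frame of press_c below 0 m and angle between the x axis of gauge_4 and the x axis of press_c, either way round below 0.2 rad and angle between the z axis of gauge_4 and the z axis of press_c, either way round below 0.08 rad) or (x of gauge_4 in the frame of tray between -0.085 and 0.085 m and y of gauge_4 in the frame of tray between -0.075 and 0.075 m and z of gauge_4 in the frame of tray below 0.03 m)) and linear speed of each of gauge_1, gauge_2, gauge_3, gauge_4 below 0.02 m/s); the robot touches nothing.
It fails at once if a held gauge is pressed against a ram with more than 20 N ((contact force between the fingers and gauge_1 above 0.5 N and (contact force between gauge_1 and ram_a above 20 N or contact force between gauge_1 and ram_b above 20 N or contact force between gauge_1 and ram_c above 20 N)) or (contact force between the fingers and gauge_2 above 0.5 N and (contact force between gauge_2 and ram_a above 20 N or contact force between gauge_2 and ram_b above 20 N or contact force between gauge_2 and ram_c above 20 N)) or (contact force between the fingers and gauge_3 above 0.5 N and (contact force between gauge_3 and ram_a above 20 N or contact force between gauge_3 and ram_b above 20 N or contact force between gauge_3 and ram_c above 20 N)) or (contact force between the fingers and gauge_4 above 0.5 N and (contact force between gauge_4 and ram_a above 20 N or contact force between gauge_4 and ram_b above 20 N or contact force between gauge_4 and ram_c above 20 N))).
It fails at once if a gauge is slid against a ram before the isolator is off (value of joint isolator below 0.5 rad and (contact force between any of gauge_1, gauge_2, gauge_3, gauge_4 and ram_a above 0.5 N or contact force between any of gauge_1, gauge_2, gauge_3, gauge_4 and ram_b above 0.5 N or contact force between any of gauge_1, gauge_2, gauge_3, gauge_4 and ram_c above 0.5 N)).
It fails at once if a press is shifted more than 30 mm (distance of any of press_a, press_b, press_c from where it was at the start of the episode above 0.03 m).
It fails at once if the tape roll or usb stick is moved more than 40 mm (distance of any of tape, usb from where it was at the start of the episode above 0.04 m).
Of press_a, press_b, press_c only 2 to 3 are there at a start; the rules pass over those that are not, and their reading is None.
At some moment in a run one of gauge_1, gauge_2, gauge_3, gauge_4 may be knocked a few centimetres aside while the robot is not near it.
It also fails if it takes over 208 s, if anything falls off the work surface, if the arm or the gripper's body presses on something with over 40 N, if the wrist force passes 120 N, or if a joint passes its speed limit or range.

## Working session

There is one attempt and no reset: what is moved stays moved. The work goes in short steps, each a Python script; the robot and the scene stay as the last script left them, time stands still between calls to the robot, and variables do not carry over. Pictures are saved under pics/ and viewed, at most 14 in all, crops included, and the job is handed in when it is done.

```bash
mkdir -p pics; ls
python3 - <<'E'
from rig import *
import cv2,numpy as np,pickle
d={}
for n in ("scene","side","wrist"):
    p,o=read_position(),read_orientation()
    s=snapshot(n); s['p']=p;s['o']=o;d[n]=s; cv2.imwrite(f"pics/{n}0.png",s["pixels"])
    print(n,{k:v for k,v in s.items() if k!="pixels"})
pickle.dump(d,open("d0.pkl","wb"))
print(read_clock())
E
```

```text
pics
scene {'fx': 428.7081821681156, 'fy': 428.7081821681156, 'cx': 323.26976799562334, 'cy': 202.1590989666019, 'k1': 0.03282327431400821, 'xyz': array([ 0.02828371, -0.91629927,  0.99864578]), 'rotation': array([ 0.88125088,  0.39788191, -0.10908976, -0.23062154]), 'p': array([0.16998123, 0.65279211, 0.23047874]), 'o': array([-8.24758242e-05,  1.27023366e-01,  9.91899409e-01, -7.87636434e-04])}
side {'fx': 430.6140076469841, 'fy': 430.6140076469841, 'cx': 323.304554629971, 'cy': 203.26137071867524, 'k1': -0.06525685502442873, 'xyz': array([0.17675881, 1.12962651, 0.71611163]), 'rotation': array([-0.13327025, -0.0873672 ,  0.51277198,  0.8436059 ]), 'p': array([0.16999596, 0.652782  , 0.23048444]), 'o': array([-5.79359695e-05,  1.27013938e-01,  9.91900614e-01, -7.92492983e-04])}
wrist {'fx': 318.2716441304568, 'fy': 318.2716441304568, 'cx': 317.34050720400194, 'cy': 203.3146812673684, 'k1': -0.01798404077476069, 'hand_eye': array([[-9.96779028e-05,  9.63091839e-01,  2.69172991e-01,
         6.73167318e-02],
       [ 9.99999985e-01,  5.85286263e-05,  1.60898235e-04,
        -2.64237136e-04],
       [ 1.39205451e-04,  2.69173003e-01, -9.63091831e-01,
        -1.43684489e-01],
       [ 0.00000000e+00,  0.00000000e+00,  0.00000000e+00,
         1.00000000e+00]]), 'p': array([0.17002603, 0.65281667, 0.23051505]), 'o': array([-5.64744820e-05,  1.27056363e-01,  9.91895216e-01, -7.47206702e-04])}
0.15
```

View pics/scene0.png

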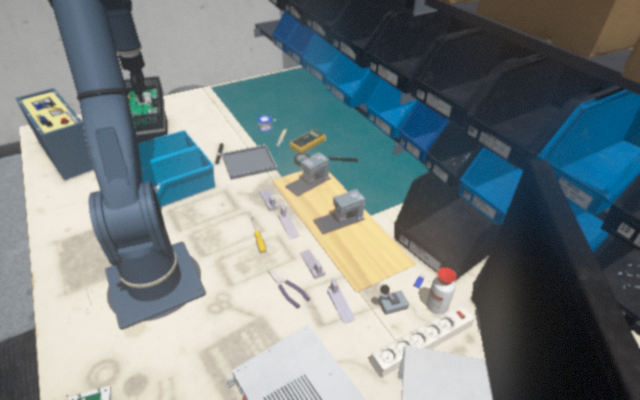

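View pics/side0.png

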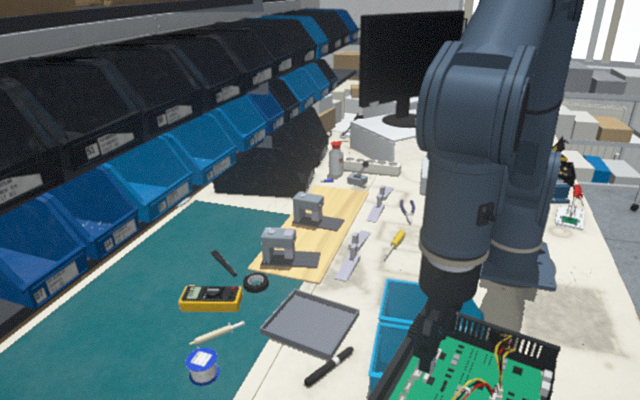

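Two presses on the board at (316,168) and (348,206). The gauges are at (268,198), (288,220), (313,263) and (341,300), the isolator at (392,298), the tray at (248,161), the tape at (303,160) and the usb at (419,281).

```bash
cat > h.py <<'E'
from rig import *
import cv2,numpy as np,pickle
from scipy.spatial.transform import Rotation as R
def rot(q): return R.from_quat([q[1],q[2],q[3],q[0]])
def down(yaw):
    "tool pointing down, tool x axis at world angle yaw"
    q=(R.from_euler('z',yaw)*R.from_euler('x',np.pi)).as_quat(); return [q[3],q[0],q[1],q[2]]
def shot(n):
    p,o=read_position(),read_orientation(); s=snapshot(n); cam(s,p,o); return s
def cam(s,p,o):
    if "hand_eye" in s:
        T=np.eye(4);T[:3,:3]=rot(o).as_matrix();T[:3,3]=p;T=T@s["hand_eye"];s["C"]=T[:3,3];s["M"]=T[:3,:3]
    else: s["C"]=np.array(s["xyz"]);s["M"]=rot(s["rotation"]).as_matrix()
    return s
def w2p(s,P):
    c=(np.atleast_2d(P)-s["C"])@s["M"]; a=c[:,:2]*[1,-1]/-c[:,2:]
    a=a*(1+s["k1"]*(a**2).sum(1,keepdims=True))
    return a*[s["fx"],s["fy"]]+[s["cx"],s["cy"]]
def p2w(s,px,z):
    d=(np.atleast_2d(px)-[s["cx"],s["cy"]])/[s["fx"],s["fy"]]; a=d.copy()
    for _ in range(10): a=d/(1+s["k1"]*(a**2).sum(1,keepdims=True))
    v=np.c_[a[:,0],-a[:,1],-np.ones(len(a))]@s["M"].T
    return s["C"]+v*((z-s["C"][2])/v[:,2])[:,None]
E
python3 - <<'E'
from h import *
d=pickle.load(open("d0.pkl","rb")); s=cam(d["scene"],0,0)
np.set_printoptions(precision=3,suppress=True)
for n,px in dict(iso=(392,298),usb=(419,281),p1=(316,168),p2=(348,206),g1=(268,198),g2=(288,220),g3=(313,263),g4=(341,300),tray=(248,161),tape=(303,160)).items(): print(n,p2w(s,px,0.02))
for i,(x,y) in enumerate([(.5,-.15),(.5,.2)]):
    move_to([x,y,.4],down(np.pi)); s=shot("wrist"); cv2.imwrite(f"pics/w{i}.png",cv2.resize(s["pixels"],(800,500)))
    pickle.dump(s,open(f"w{i}.pkl","wb")); print(s["C"],read_clock(),read_joint_pos())
E
```

```text
iso [[ 0.554 -0.391  0.02 ]]
usb [[ 0.657 -0.381  0.02 ]]
p1 [[0.659 0.234 0.02 ]]
p2 [[ 0.65  -0.009  0.02 ]]
g1 [[0.428 0.162 0.02 ]]
g2 [[0.44  0.028 0.02 ]]
g3 [[ 0.424 -0.174  0.02 ]]
g4 [[ 0.428 -0.328  0.02 ]]
tray [[0.45  0.401 0.02 ]]
tape [[0.64  0.304 0.02 ]]
[ 0.433 -0.15   0.543] 3.3 [-0.449  0.336  0.95   1.554 -0.276  1.395  2.095]
[0.433 0.198 0.544] 4.6667 [-1.117  0.388  1.01   1.517 -0.33   1.419  1.477]
```

View pics/w0.png

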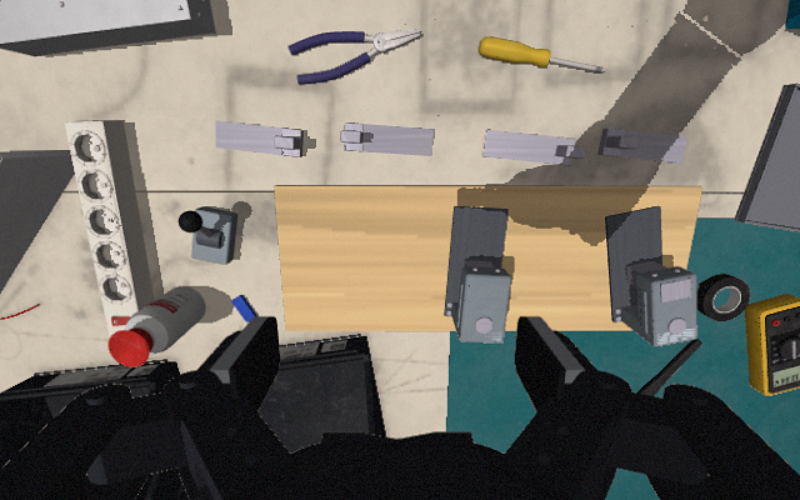

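View pics/w1.png

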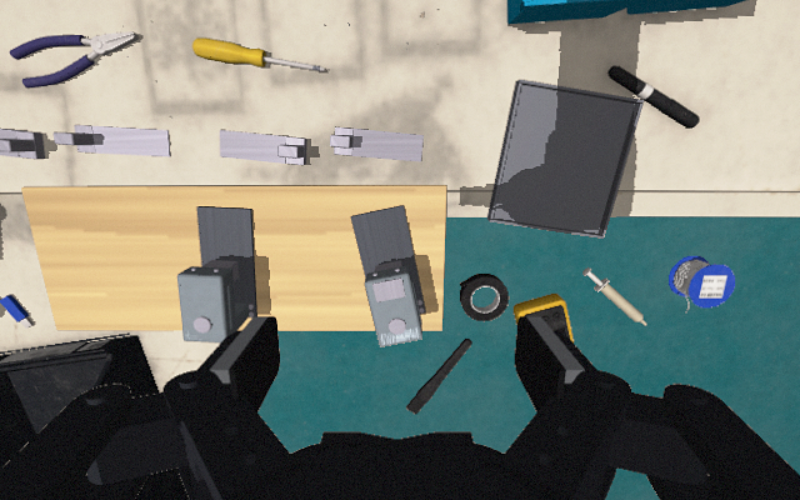

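The wrist views show the isolator at (213,235) in w0 with its knob at (190,221). Tab sides in w1: one gauge at 55–170 (tab left), one at 220–310 (tab right), one at 332–423 (tab left). In w0 a further one is at 215–305 (tab right). I'll zoom in for corner clicks.

Run:
```python
from h import *
a=[pickle.load(open(f"w{i}.pkl","rb"))["pixels"] for i in (0,1)]
f=lambda im,x,y:cv2.resize(im[y:y+150,x:x+400],(800,300),interpolation=cv2.INTER_CUBIC)
cv2.imwrite("pics/z.png",np.vstack([f(a[0],90,85),f(a[1],20,85)]))
```

```text
(no output)
```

View pics/z.png

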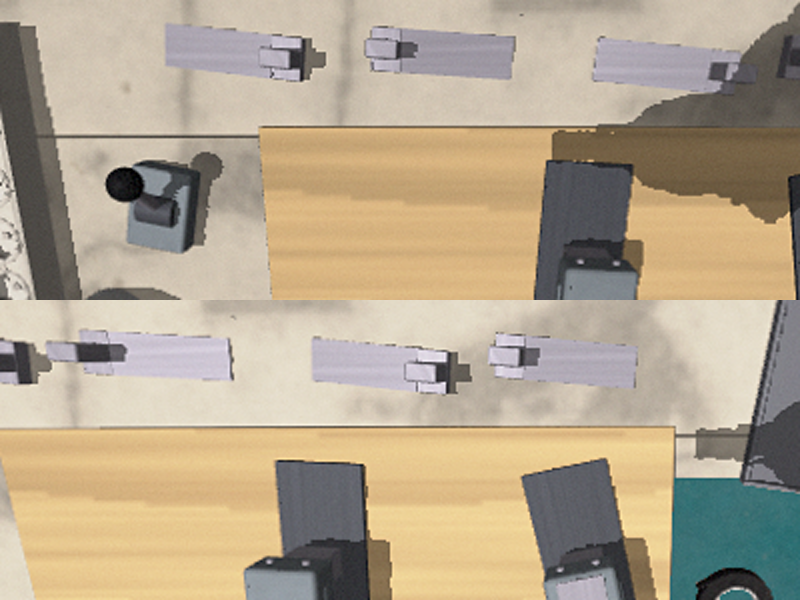

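```bash
cat > m.py <<'E'
from h import *
np.set_printoptions(precision=4,suppress=True)
W=[pickle.load(open(f"w{i}.pkl","rb")) for i in (0,1)]
z0=lambda u,v,z:p2w(W[0],(90+u/2,85+v/2),z)[0]
z1=lambda u,v,z:p2w(W[1],(20+u/2,85+(v-300)/2),z)[0]
G={}
for n,f,tip,heel in [("G1",z0,((166,25),(166,64)),((305,38),(303,81))),("G2",z0,((515,37),(512,78)),((370,27),(367,71))),
  ("G3",z1,((314,338),(313,380)),((449,349),(447,394))),("G4",z1,((636,346),(635,387)),((493,333),(490,377)))]:
    t=[f(*c,.003) for c in tip]; h=[f(*c,.015) for c in heel]
    tm,hm=np.mean(t,0),np.mean(h,0); d=(tm-hm)[:2]; yaw=np.arctan2(d[1],d[0]); c=((tm+hm)/2)[:2]
    G[n]=(c,yaw); print(n,c,yaw,"len",np.linalg.norm(d),"w",np.linalg.norm(t[0]-t[1]),np.linalg.norm(h[0]-h[1]))
P={}
for n,a,b,l in [("P",(276,461),(364,465),[((276,461),(283,565)),((364,465),(369,590))]),("Q",(522,475),(606,459),[((522,475),(540,545)),((606,459),(632,590))])]:
    A,B=z1(*a,.012),z1(*b,.012); d=(B-A)[:2]; ye=np.arctan2(d[1],d[0])-np.pi/2
    ys=[np.arctan2(*(z1(*q,.012)-z1(*p,.012))[1::-1]) for p,q in l]
    P[n]=(((A+B)/2)[:2],ye,ys); print(n,P[n],np.linalg.norm(d))
T=np.array([p2w(W[1],np.array(c)/1.25,.018)[0][:2] for c in [(517,81),(640,100),(605,237),(488,221)]])
print("tray",T.mean(0),T, cv2.minAreaRect(T.astype(np.float32)))
d=pickle.load(open("d0.pkl","rb"))
obs=[(W[0],(90+62,85+92)),(cam(d["scene"],0,0),(385,289)),(cam(d["side"],0,0),(364,163))]
A=np.zeros((3,3));b=np.zeros(3)
for s,px in obs:
    v=p2w(s,px,0)[0]-s["C"];v/=np.linalg.norm(v);M=np.eye(3)-np.outer(v,v);A+=M;b+=M@s["C"]
k=np.linalg.solve(A,b);print("knob",k,[w2p(s,k)[0] for s,_ in obs])
print("house",[z0(*c,.03) for c in [(139,161),(198,170),(185,252),(128,243)]])
bt=[p2w(W[0],np.array(c)/1.25,z)[0] for c,z in [((190,300),.08),((130,345),.15)]];print("bottle",bt)
E
python3 m.py
```

```text
G1 [ 0.4272 -0.3282] -1.675679403693805 len 0.1157555397731745 w 0.03081903781114962 0.0334969312180079
G2 [ 0.4284 -0.1602] 1.5161587087896677 len 0.11710032164446091 w 0.03244369777145682 0.03396776628780141
G3 [0.4375 0.023 ] -1.662355731181418 len 0.11347269187200379 w 0.03367968850143757 0.03539981064076138
G4 [0.4346 0.1733] 1.49035187463835 len 0.11652270905847795 w 0.032648195614199536 0.03418264286642234
P (array([ 0.5168, -0.0342]), np.float64(-0.04971136351927585), [np.float64(-0.06962477958050416), np.float64(-0.06012939801786374)]) 0.07445139889608123
Q (array([0.5209, 0.1716]), np.float64(0.18679523720493485), [np.float64(0.21781903347859544), np.float64(0.19740865594576928)]) 0.0722218475621943
tray [0.4578 0.4123] [[0.3595 0.3459]
 [0.3809 0.5018]
 [0.5565 0.4814]
 [0.5342 0.3202]] ((0.45781728625297546, 0.41292449831962585), (0.16276277601718903, 0.1767444759607315), 82.12348175048828)
knob [ 0.521  -0.3933  0.086 ] [array([151.2441, 177.1184]), array([385.2196, 288.4864]), array([364.2448, 163.3853])]
house [array([ 0.5126, -0.4069,  0.03  ]), array([ 0.52  , -0.3593,  0.03  ]), array([ 0.59  , -0.3778,  0.03  ]), array([ 0.5822, -0.4254,  0.03  ])]
bottle [array([ 0.6224, -0.4093,  0.08  ]), array([ 0.6476, -0.445 ,  0.15  ])]
```

Run:
```python
from h import *
u=np.array([.967,-.255,0]); c=np.array([.551,-.392,0]); yaw=np.pi-.258
clamp(20); move_to(list(c-.10*u+[0,0,.16]),down(yaw)); move_linear(list(c-.10*u+[0,0,.065]))
f0=read_ft_force()
for t in np.arange(-.08,.0171,.004):
    move_linear(list(c+t*u+[0,0,.065]),feed=.06); f=read_ft_force()-f0
    if t>-.06: print(round(t,3),f.round(1))
    if np.linalg.norm(f)>9: break
p=read_position(); move_linear(list(p-.03*u)); move_linear(list(p-.03*u+[0,0,.15])); open_gripper()
move_to([.5,-.15,.4],down(np.pi)); s=shot("wrist"); print(read_clock())
W=pickle.load(open("w0.pkl","rb")); pickle.dump(s,open("w0b.pkl","wb"))
f=lambda im,x,y:cv2.resize(im[y:y+150,x:x+400],(800,300),interpolation=cv2.INTER_CUBIC)
cv2.imwrite("pics/z2.png",np.vstack([f(s["pixels"],90,85)]))
```

```text
-0.06 [ 1.  -0.3 -1.3]
-0.056 [-0.2  0.7 -1.7]
-0.052 [ 1.4  0.2 -1.3]
-0.048 [-0.  -0.4 -0.8]
-0.044 [ 0.2  0.9 -0.8]
-0.04 [ 0.5  0.5 -1.2]
-0.036 [ 0.6 -0.8 -1.3]
-0.032 [ 0.4  0.4 -1.1]
-0.028 [-0.2  0.2 -0.8]
-0.024 [ 0.7  0.9 -1.1]
-0.02 [ 0.6  0.3 -1.1]
-0.016 [ 0.6  0.1 -0.6]
-0.012 [-0.5  0.7 -0.6]
-0.008 [ 1.1 -0.1 -0.5]
-0.004 [ 0.3 -0.6 -1.3]
0.0 [ 0.2 -0.2 -0.6]
0.004 [ 0.3 -0.9 -1.5]
0.008 [ 0.4  0.3 -2.5]
0.012 [-0.1  0.2 -0.7]
0.016 [-8.   4.   2.6]
18.4167
```

View pics/z2.png

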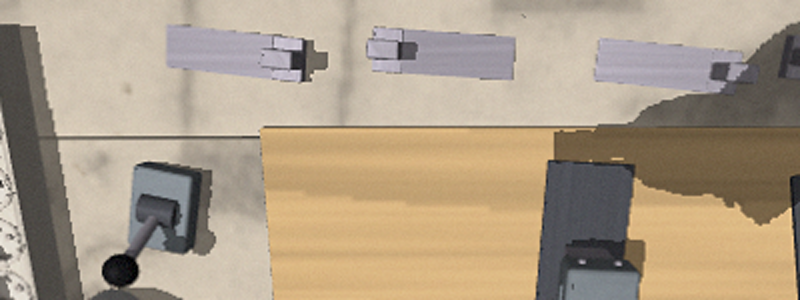

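Isolator is off: the knob has swung to (120,270), and the stop was felt at about 9 N. Next, the first gauge (G2) goes into press P.

```bash
cat > act.py <<'E'
from h import *
from m import G,P,W
wrap=lambda a:(a+np.pi)%(2*np.pi)-np.pi
e=lambda y:np.array([np.cos(y),np.sin(y)])
def F(n=5):
    a=[]
    for _ in range(n): a.append(read_ft_force()); sleep(.02)
    return np.mean(a,0)
def look(i):
    move_to([.5,(-.15,.2)[i],.4],down(np.pi)); return shot("wrist")
def moved(s,i,g):
    "mean image change over the outline of gauge g"
    c,y=G[g]; n=e(y+np.pi/2); q=np.array([[*(c+a*e(y)+b*n),.01] for a,b in [(.065,.025),(.065,-.025),(-.065,-.025),(-.065,.025)]])
    m=np.zeros((400,640),np.uint8); cv2.fillConvexPoly(m,w2p(W[i],q).astype(np.int32),1)
    return cv2.absdiff(s["pixels"],W[i]["pixels"])[m>0].mean()
def pick(c,y,flip=0,z0=0):
    "grasp by the tab; tool x = -gauge x (or + with flip)"
    ty=wrap(y+np.pi*(1-flip)); t=np.array(c)-.045*e(y); open_gripper()
    move_to([*t,.16+z0],down(ty)); f0=F()
    for z in (.07,.055,.045,.035,.022):
        move_linear([*t,z+z0],feed=.1)
        if (F(2)-f0)[2]>6: raise SystemExit("bump at %g"%z)
    clamp(40); w=read_gripper_width(); print("width",w)
    move_linear([*t,.16+z0]); print("lifted",read_gripper_width(),"dF",F()-f0)
    return read_gripper_width()
def over(c,y,z,flip=0):
    move_to([*(np.array(c)-.045*e(y)),z],down(wrap(y+np.pi*(1-flip))))
def insert(name,flip=0):
    c0,_,_=P[name]; y=YAW[name]; o=c0+.072*e(y); f=lambda x:o+(x-.045)*e(y)
    over(o-.062*e(y),y,.16,flip); move_linear([*f(-.062),.04]); f0=F(10); z=.037
    while z>.030:
        z-=.0005; move_linear([*f(-.062),z],feed=.03); d=F()-f0
        if d[2]>2: break
    print("down z",z,d); f1=F(10); x=-.062
    while x<.004:
        x+=.0005 if x>-.036 else .002; move_linear([*f(x),z],feed=.03); d=F(4)-f1; h=d[:2]@e(y)
        if x>-.033 : print(round(x,4),round(h,1),round(d[2],1),end="; ")
        if h<-3 or abs(d[2])>6: break
    print("stop",x,d,read_position(),read_clock())
    return x
YAW=dict(P=-.060,Q=.20)
def release():
    open_gripper(); p=read_position(); move_linear([p[0],p[1],.18]); print("t",read_clock())
E
python3 - <<'E'
from act import *
print([moved(pickle.load(open("w0b.pkl","rb")),0,g) for g in ("G1","G2","G3")])
c,y=G["G2"]
for fl in (0,1):
  for pose in [(c-.045*e(y),y),(P["P"][0]+.01*e(-.06),-.06)]:
    print(fl,inverse_kinematics([*pose[0],.16],down(wrap(pose[1]+np.pi*(1-fl)))))
w=pick(c,y)
if .010<w<.018: insert("P"); s=shot("scene"); cv2.imwrite("pics/s1.png",s["pixels"])
E
```

```text
G1 [ 0.4272 -0.3282] -1.675679403693805 len 0.1157555397731745 w 0.03081903781114962 0.0334969312180079
G2 [ 0.4284 -0.1602] 1.5161587087896677 len 0.11710032164446091 w 0.03244369777145682 0.03396776628780141
G3 [0.4375 0.023 ] -1.662355731181418 len 0.11347269187200379 w 0.03367968850143757 0.03539981064076138
G4 [0.4346 0.1733] 1.49035187463835 len 0.11652270905847795 w 0.032648195614199536 0.03418264286642234
P (array([ 0.5168, -0.0342]), np.float64(-0.04971136351927585), [np.float64(-0.06962477958050416), np.float64(-0.06012939801786374)]) 0.07445139889608123
Q (array([0.5209, 0.1716]), np.float64(0.18679523720493485), [np.float64(0.21781903347859544), np.float64(0.19740865594576928)]) 0.0722218475621943
tray [0.4578 0.4123] [[0.3595 0.3459]
 [0.3809 0.5018]
 [0.5565 0.4814]
 [0.5342 0.3202]] ((0.45781728625297546, 0.41292449831962585), (0.16276277601718903, 0.1767444759607315), 82.12348175048828)
knob [ 0.521  -0.3933  0.086 ] [array([151.2441, 177.1184]), array([385.2196, 288.4864]), array([364.2448, 163.3853])]
house [array([ 0.5126, -0.4069,  0.03  ]), array([ 0.52  , -0.3593,  0.03  ]), array([ 0.59  , -0.3778,  0.03  ]), array([ 0.5822, -0.4254,  0.03  ])]
bottle [array([ 0.6224, -0.4093,  0.08  ]), array([ 0.6476, -0.445 ,  0.15  ])]
[np.float64(6.988864142538976), np.float64(5.670994065281899), np.float64(5.378883525188761)]
0 [ 1.0789  0.5427 -1.0731  2.0268  0.6022  0.9293  2.7702]
0 [-0.606   0.6173  0.9402  1.9379 -0.632   0.9132  2.1662]
1 [-0.3932  0.722   1.2795  2.072  -0.8404  1.0156  1.2748]
1 [-0.7324  0.8633  1.3578  1.9412 -0.9354  1.1756 -0.6324]
width 0.013194520087756048
lifted 0.013296963812519701 dF [-0.1934 -0.4799 -1.5859]
down z 0.0365 [-0.4266 -0.1189  4.04  ]
stop -0.06 [-4.8469  0.8059 -0.5212] [ 0.4825 -0.0323  0.0361] 28.2333
```

```bash
sed -i 's/^    G\[n\]=(c,yaw); print.*/    G[n]=(c,yaw)/; s/; print(n,P\[n\].*//; /^print/d; s/;print("knob.*//; /^bt=/d' m.py
python3 - <<'E'
from h import *
s=shot("scene");d=shot("side"); w=shot("wrist")
f=lambda im,x,y,a,b:cv2.resize(im[y:y+b,x:x+a],(400,300),interpolation=cv2.INTER_CUBIC)
cv2.imwrite("pics/s1.png",np.vstack([np.hstack([f(s["pixels"],250,140,160,120),f(d["pixels"],240,160,160,120)]),np.hstack([f(w["pixels"],160,40,320,240),f(w["pixels"],240,100,160,120)])]))
print(read_position(),read_ft_force(),read_ft_torque())
E
```

```text
[ 0.48251267 -0.03229927  0.03615314] [-3.90674856 -0.58170147  3.28435414] [0.06799098 0.52782472 0.02304623]
```

View pics/s1.png

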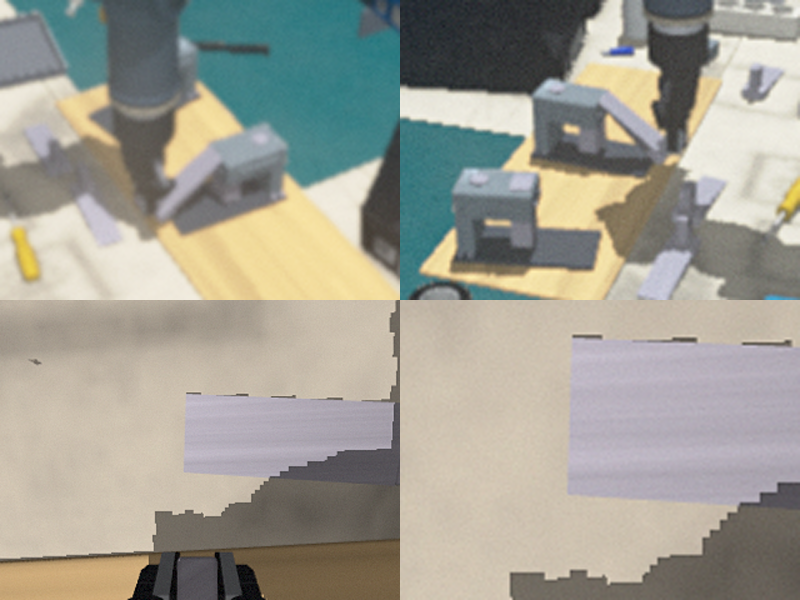

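The gauge pitched tip-up in the grip on the way, because the joint move swung the elbow over. I'll back off and set it down flat in the free space, pointing -y, checking that the joint travel stays small.

Run:
```python
from act import *
q0=read_joint_pos(); print(q0.round(2))
move_linear([.445,-.03,.12],feed=.08); move_linear([.46,-.03,.2],feed=.1)
for y in (-1.6,):
    for fl in (0,1):
        q=inverse_kinematics([.43,-.125,.2],down(wrap(y+np.pi*(1-fl)))); print(fl,None if q is None else q.round(2))
y=-1.6
# turn in small steps
q=inverse_kinematics([.43,-.125,.2],down(wrap(y+np.pi)))
if q is not None and abs(q-read_joint_pos()).max()<2.2:
    goto_joints(list(q)); f0=F(10); z=.13
    while z>.02:
        z-=.002; move_linear([.43,-.125,z],feed=.04); d=F(2)-f0
        if d[2]>3: break
    print("z",z,d); open_gripper(); move_linear([.43,-.125,.2]); s=look(0)
    pickle.dump(s,open("w0c.pkl","wb")); cv2.imwrite("pics/z3.png",cv2.resize(s["pixels"][85:235,90:490],(800,300),interpolation=cv2.INTER_CUBIC))
print(read_clock())
```

```text
[ 0.29  0.62 -0.47  2.13  0.56  0.52  0.91]
0 [ 0.39  0.29 -0.27  2.05  0.11  0.82  0.03]
1 [ 0.96  0.44 -1.08  2.03  0.48  0.95  2.74]
z 0.019999999999999907 [-0.0571  0.528  -0.332 ]
52.6917
```

View pics/z3.png

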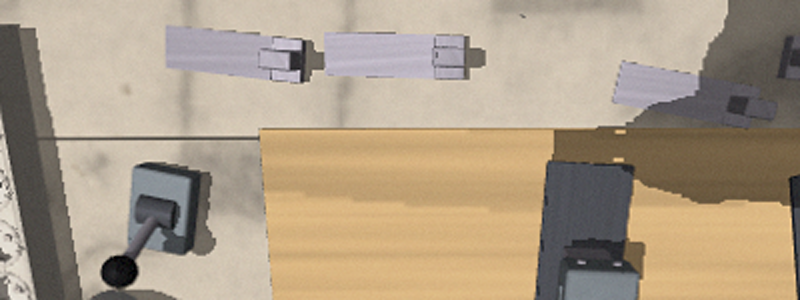

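The gauge now lies flat at (325–467, 35–79). G3 has been knocked aside (tip near (617,81)), so I'll remeasure it later. Re-picking with a firmer grip and carrying in a straight line.

```bash
python3 - <<'E'
s=open("act.py").read()
s=s.replace("clamp(40)","clamp(100)").replace('move_linear([*t,.16+z0]); print','move_linear([*t,.16+z0],feed=.08); print')
s=s.replace("""    move_to([*(np.array(c)-.045*e(y)),z],down(wrap(y+np.pi*(1-flip))))""","""    move_linear([*(np.array(c)-.045*e(y)),z],down(wrap(y+np.pi*(1-flip))),feed=.06)""")
s=s.replace("f1=F(10); x=-.062","f1=F(10); x=-.062\n    if z>.0356: print('TILTED?'); return")
s+="""
def clicks(s,tip,heel):
    t=np.mean([p2w(s,c,.003)[0] for c in tip],0); h=np.mean([p2w(s,c,.015)[0] for c in heel],0); d=(t-h)[:2]
    print("len",np.linalg.norm(d)); return ((t+h)/2)[:2],np.arctan2(d[1],d[0])
"""
open("act.py","w").write(s)
E
python3 - <<'E'
from act import *
s=pickle.load(open("w0c.pkl","rb")); k=lambda u,v:(90+u/2,85+v/2)
c,y=clicks(s,[k(325,33),k(325,75)],[k(467,35),k(466,79)]); print(c,y,read_joint_pos().round(2))
w=pick(c,y); print(read_joint_pos().round(2))
if .010<w<.018:
    d=shot("side"); insert("P"); d2=shot("side"); print(read_joint_pos().round(2))
    cv2.imwrite("pics/s2.png",np.hstack([cv2.resize(i["pixels"][140:280,260:420],(400,350),interpolation=cv2.INTER_CUBIC) for i in (d,d2)]))
E
```

```text
len 0.11543937898419086
[ 0.4291 -0.1986] -1.5938925974346845 [ 0.65  0.27 -0.61  1.52  0.16  1.4   1.6 ]
width 0.01203303325691925
lifted 0.012266882725424803 dF [-0.3902 -0.0214 -1.1426]
[ 0.47  0.36 -0.3   2.08  0.16  0.73  0.04]
down z 0.0365 [ 0.1326 -0.5605  3.1584]
TILTED?
[ 0.34  0.63 -0.55  2.13  0.63  0.54  0.83]
```

View pics/s2.png

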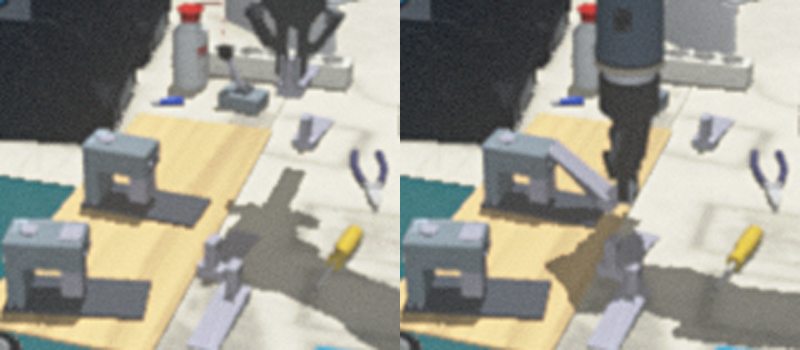

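The gauge was flat after the lift. The tip caught the head's front edge on the way down, because my setback was too small. I'll level it again on the bench, then lower it 20 mm farther out.

```bash
sed -i 's/-\.062/-.080/g' act.py; grep -n "\.080" act.py | head
python3 - <<'E'
from act import *
print(read_clock())
t=[.429,-.15]; qd=down(wrap(-1.594+np.pi))
move_linear([.445,-.03,.12],feed=.1); move_linear([*t,.13],qd,feed=.08)
f0=F()
for z in (.06,.045,.035,.028,.022): move_linear([*t,z],feed=.05); print((F(2)-f0)[2].round(1),end=" ")
open_gripper(); clamp(100); print(read_gripper_width()); move_linear([*t,.16],feed=.1)
x=insert("P"); print(x,read_clock())
E
```

```text
30:    over(o-.080*e(y),y,.16,flip); move_linear([*f(-.080),.04]); f0=F(10); z=.037
32:        z-=.0005; move_linear([*f(-.080),z],feed=.03); d=F()-f0
34:    print("down z",z,d); f1=F(10); x=-.080
63.3833
0.2 -0.3 -0.5 0.4 0.0 0.01155516416278106
down z 0.036 [ 2.309  -0.8951  2.4064]
TILTED?
None 76.3833
```

Run:
```python
from act import *
d=shot("side"); print(read_position(),read_ft_force())
move_linear(list(read_position()+[0,0,.0]))
cv2.imwrite("pics/s3.png",cv2.resize(d["pixels"][170:250,270:390],(600,400),interpolation=cv2.INTER_CUBIC))
```

```text
[ 0.4644 -0.031   0.0363] [-2.5083 -0.608   5.3766]
```

View pics/s3.png

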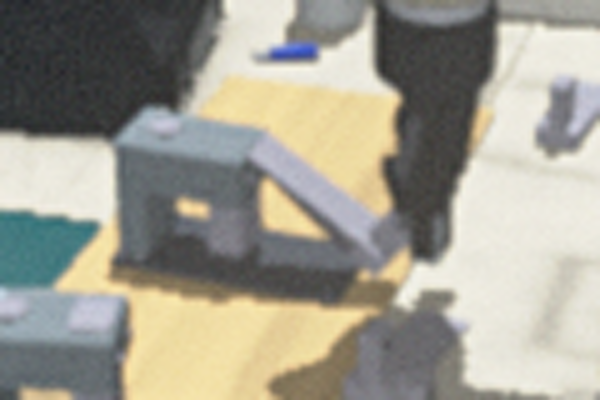

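Run:
```python
from act import *
np.set_printoptions(precision=4,suppress=True)
for n in "PQ":
    y=YAW[n]; o=P[n][0]+.072*e(y)
    print(n,"origin",o)
    mk=lambda x,yy,z:np.array([*(o+x*e(y)+yy*e(y+np.pi/2)),z])
    pts=[mk(x,yy,z) for x,yy,z in [(-.072,-.037,.012),(-.072,.037,.012),(-.004,-.028,.094),(-.004,.028,.094),(.088,-.028,.096),(.088,.028,.096)]]
    px=w2p(W[1],pts); print("w1 zoom",((px-[20,85])*2+[0,300]).round())
    d=cam(pickle.load(open("d0.pkl","rb"))["side"],0,0); print("side crop",((w2p(d,pts)-[270,170])*5).round())
d=shot("side"); p=read_position(); print(((w2p(d,p)-[270,170])*5).round(), p, read_ft_torque(),read_gripper_width(),read_gripper_force())
```

```text
P origin [ 0.5887 -0.0385]
w1 zoom [[276. 461.]
 [364. 465.]
 [243. 568.]
 [317. 573.]
 [252. 680.]
 [323. 684.]]
side crop [[364. 246.]
 [325. 300.]
 [262. 125.]
 [229. 162.]
 [134. 101.]
 [ 98. 136.]]
Q origin [0.5915 0.1859]
w1 zoom [[521. 476.]
 [607. 458.]
 [542. 581.]
 [615. 567.]
 [568. 690.]
 [638. 677.]]
side crop [[244. 409.]
 [226. 483.]
 [121. 290.]
 [102. 342.]
 [-38. 278.]
 [-62. 329.]]
[[422. 254.]] [ 0.4644 -0.031   0.0363] [-0.0133 -0.1015 -0.0858] 0.011728093152021092 97.74006128311157
```

The model matches the images, so the press poses are right. The regrip after levelling had no new measurement, and the gauge was probably offset forward. I'll set it down, remeasure everything from both views, and use a larger setback.

```bash
sed -i 's/-\.080/-.096/g' act.py
python3 - <<'E'
from act import *
t=[.429,-.15]; qd=down(wrap(-1.594+np.pi))
move_linear([.445,-.03,.12],feed=.1); move_linear([*t,.13],qd,feed=.08)
for z in (.06,.04,.028,.022): move_linear([*t,z],feed=.06)
open_gripper(); move_linear([*t,.13]); S=[look(0),look(1)]; print(read_clock())
pickle.dump(S,open("S.pkl","wb"))
f=lambda im,x,y:cv2.resize(im[y:y+150,x:x+400],(800,300),interpolation=cv2.INTER_CUBIC)
cv2.imwrite("pics/z4.png",np.vstack([f(S[0]["pixels"],90,85),f(S[1]["pixels"],20,85)]))
E
```

```text
86.1917
```

View pics/z4.png

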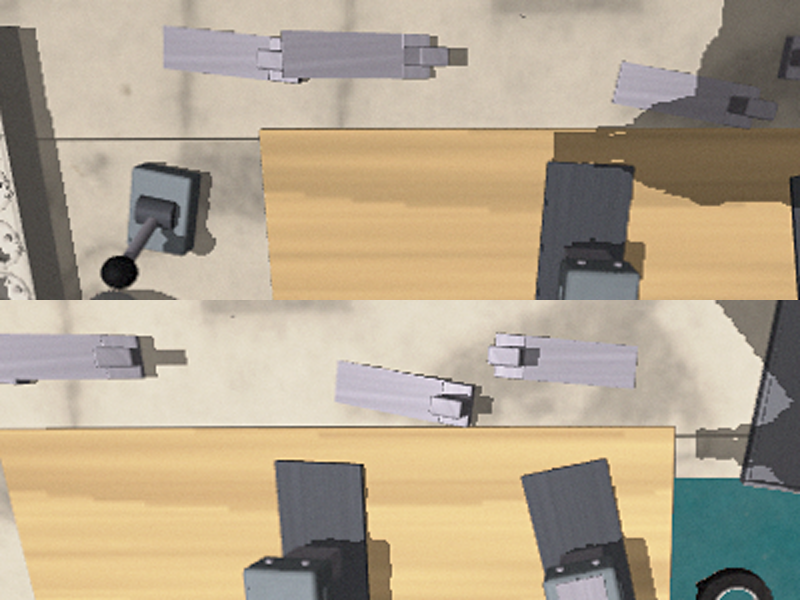

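The set-down gauge's tip now lies on G1's heel, at (282,32–79), so that pair can go to the tray. G3 is at tip (338,381) / heel (472,404) and G4 has not moved. They go into P and Q.

Run:
```python
from act import *
S=pickle.load(open("S.pkl","rb")); k=lambda u,v:(20+u/2,85+(v-300)/2)
c,y=clicks(S[1],[k(340,361),k(335,401)],[k(476,383),k(469,426)]); print(c,y)
w=pick(c,y); print(read_joint_pos().round(2))
if .010<w<.018:
    x=insert("P"); s=shot("side"); cv2.imwrite("pics/s4.png",cv2.resize(s["pixels"][170:250,270:390],(600,400),interpolation=cv2.INTER_CUBIC))
```

```text
len 0.11494115898187121
[0.4594 0.0414] -1.735381925618305
width 0.01265124370396266
lifted 0.012268058815106864 dF [-0.2321 -0.0196 -0.675 ]
[ 0.05  0.39 -0.44  2.04  0.24  0.76 -0.71]
down z 0.033999999999999996 [-0.9495  0.4782  3.1638]
stop -0.086 [-3.728  -0.008   4.5906] [ 0.4574 -0.0307  0.034 ] 99.775
```

Contact is at the right height, so the gauge is flat; the load was only the downward press. I'll raise it a little, then slide.

```bash
python3 - <<'E'
s=open("act.py").read()
i=s.index("    print(\"down z\""); j=s.index("    return x\nYAW")
s=s[:i]+'''    print("down z",z,d)
    if z>.0356: print('TILTED?'); return
    return slide(name,-.096,z,flip)
def slide(name,x,z,flip=0,lift=.0008):
    c0,_,_=P[name]; y=YAW[name]; o=c0+.072*e(y); f=lambda x:o+(x-.045)*e(y); z+=lift
    move_linear([*f(x),z],feed=.03); f1=F(10)
    while x<.004:
        x+=.0006 if x>-.036 else .004; move_linear([*f(x),z],feed=.03); d=F(3)-f1; h=d[:2]@e(y)
        print(round(x,4),round(h,1),round(d[2],1),end="; ")
        if h<-3.5 or abs(d[2])>6: break
    print("stop",x,d,read_position(),read_clock())
'''+s[j:]
open("act.py","w").write(s)
E
python3 - <<'E'
from act import *
x=slide("P",-.086,.034); s=shot("side"); cv2.imwrite("pics/s4.png",cv2.resize(s["pixels"][170:250,270:390],(600,400),interpolation=cv2.INTER_CUBIC))
E
```

```text
-0.082 -0.4 0.2; -0.078 0.3 0.5; -0.074 -0.6 0.3; -0.07 -0.6 -0.3; -0.066 -0.3 0.1; -0.062 -0.1 0.1; -0.058 -0.1 0.4; -0.054 -0.3 -0.2; -0.05 -0.5 0.6; -0.046 0.5 0.6; -0.042 -0.1 0.4; -0.038 0.2 0.3; -0.034 -0.4 -0.3; -0.0334 -0.3 -0.1; -0.0328 -0.3 -0.7; -0.0322 -0.8 -1.3; -0.0316 -0.8 -1.1; -0.031 -1.0 -1.4; -0.0304 -3.1 -1.2; -0.0298 -4.9 -0.3; stop -0.029799999999999934 [-4.806   1.0942 -0.3099] [ 0.5134 -0.034   0.0347] 106.675
```

Run:
```python
from act import *
slide("P",-.0305,.034,lift=.0002)
release(); s=shot("scene"); s2=shot("side")
c,y=G["G4"]; print(moved(look(1),1,"G4"))
w=pick(c,y,1); print(read_joint_pos().round(2),read_clock())
f=lambda im,x,y,a,b:cv2.resize(im[y:y+b,x:x+a],(400,300),interpolation=cv2.INTER_CUBIC)
cv2.imwrite("pics/s5.png",np.hstack([f(s["pixels"],270,160,120,90),f(s2["pixels"],270,170,120,90)]))
if .010<w<.018: insert("Q",1)
```

```text
-0.0299 -2.6 3.0; -0.0293 -4.5 5.5; stop -0.0293 [-4.5275  0.3307  5.473 ] [ 0.5136 -0.034   0.0343] 107.7417
t 109.5667
5.785927029039464
width 0.012112692012033414
lifted 0.012544633993772267 dF [-0.5072 -0.4269 -1.1258]
[ 0.06  0.38 -0.61  2.09  0.31  0.76 -0.83] 117.5667
down z 0.033999999999999996 [-1.1631 -0.7122  2.9165]
-0.092 -0.2 -0.6; -0.088 -0.0 0.3; -0.084 -0.1 -0.2; -0.08 -0.4 -0.1; -0.076 0.0 -0.6; -0.072 -0.4 0.1; -0.068 -0.1 0.2; -0.064 -0.0 -0.3; -0.06 0.3 0.0; -0.056 0.0 0.1; -0.052 0.1 -0.2; -0.048 0.1 -0.3; -0.044 -0.4 0.1; -0.04 -0.0 0.1; -0.036 -0.2 -0.0; -0.0354 0.2 -0.6; -0.0348 0.5 -0.1; -0.0342 0.2 -0.4; -0.0336 0.0 -0.9; -0.033 0.0 -0.1; -0.0324 -0.2 -0.1; -0.0318 -0.4 -0.0; -0.0312 0.4 -0.2; -0.0306 0.1 -0.1; -0.03 -0.3 -0.3; -0.0294 -0.2 -0.2; -0.0288 -0.4 -0.6; -0.0282 0.1 -0.5; -0.0276 -0.2 -0.2; -0.027 0.5 0.2; -0.0264 -0.1 -0.3; -0.0258 -0.1 -0.0; -0.0252 0.2 -0.2; -0.0246 -0.1 -0.4; -0.024 -0.2 -0.1; -0.0234 -0.2 -0.2; -0.0228 -0.1 -0.3; -0.0222 -0.2 -1.3; -0.0216 -0.5 -1.3; -0.021 -0.3 -1.4; -0.0204 -1.1 -1.4; -0.0198 -2.7 -1.9; -0.0192 -5.0 -0.3; stop -0.01919999999999993 [-4.8942 -1.196  -0.3186] [0.528  0.173  0.0347] 135.9583
```

View pics/s5.png

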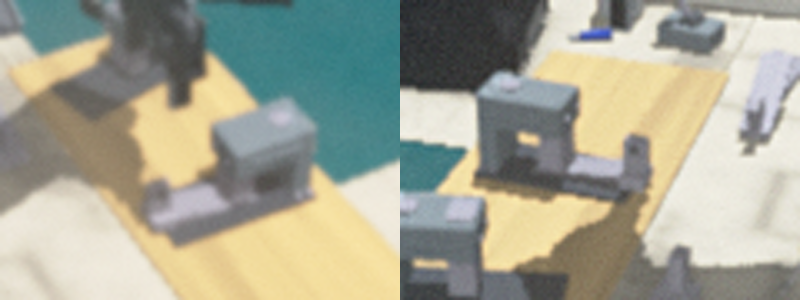

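Press P's gauge sits flat and snug. I'll finish Q, then move the stacked gauge to the tray.

```bash
cat >> act.py <<'E'
TC=np.array([.458,.4125]); TY=-.146
def tray(y,side):
    v=e(TY+np.pi/2); t=TC+side*.036*v-.045*e(y); p=read_position()
    move_linear([.50,.10,.22],feed=.25); move_linear([*t,.18],down(wrap(y+np.pi)),feed=.2)
    move_linear([*t,.06],feed=.12); f0=F(3)
    for z in (.05,.04,.034,.028):
        move_linear([*t,z],feed=.08); d=(F(2)-f0)[2]
        if d>8: print("touch",z,d); break
    open_gripper(); move_linear([*t,.18],feed=.25); print("t",read_clock())
E
python3 - <<'E'
from act import *
slide("Q",-.0199,.034,1,lift=.0002); release()
s=pickle.load(open("S.pkl","rb"))[0]; t=p2w(s,(90+428/2,85+56/2),.045)[0][:2]; print(t)
y=-1.594
move_to([*t,.16],down(wrap(y+np.pi))); move_linear([*t,.06]); f0=F(3)
for z in (.045,.032):
    move_linear([*t,z],feed=.08); d=F(2)-f0
    if d[2]>6: print("bump",z,d); break
clamp(100); print(read_gripper_width()); move_linear([*t,.16],feed=.1); print(read_gripper_width(),F(3),read_clock(),read_joint_pos().round(2))
if read_gripper_width()>.008: tray(TY,1)
E
```

```text
-0.0193 -2.1 3.1; -0.0187 -4.3 5.6; stop -0.0187 [-4.2634 -0.8216  5.5929] [0.5283 0.1732 0.0343] 136.975
t 138.8
[ 0.4294 -0.1705]
0.011766804328891045
0.01171693733989014 [ 0.1618 -0.3256 -1.3482] 144.1583 [ 0.7   0.39 -0.57  2.06  0.3   0.77 -0.08]
touch 0.034 19.032905055164598
t 150.975
```

Run:
```python
from act import *
S=[look(1),look(0)][::-1]; pickle.dump(S,open("S2.pkl","wb")); print(read_clock(),moved(S[0],0,"G1"))
f=lambda im,x,y:cv2.resize(im[y:y+150,x:x+400],(800,300),interpolation=cv2.INTER_CUBIC)
cv2.imwrite("pics/z5.png",np.vstack([f(S[0]["pixels"],90,85),f(S[1]["pixels"],140,55)]))
```

```text
153.6917 8.401880722593418
```

View pics/z5.png

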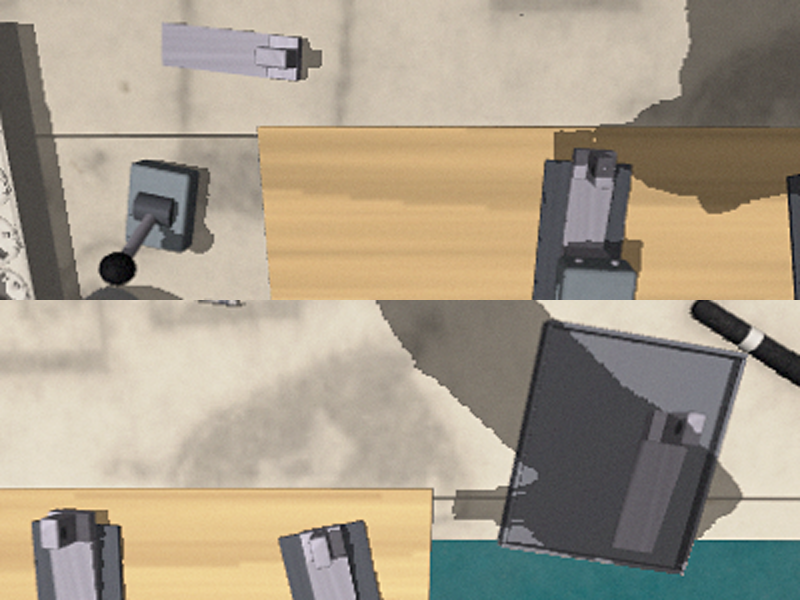

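One gauge lies flat in the tray, and both press gauges sit straight and centred. Last gauge: tip (162,44), heel (300,58).

Run:
```python
from act import *
S=pickle.load(open("S2.pkl","rb")); k=lambda u,v:(90+u/2,85+v/2)
c,y=clicks(S[0],[k(163,24),k(162,64)],[k(302,36),k(299,81)]); print(c,y)
w=pick(c,y); print(read_clock())
if w>.008:
    tray(TY,-1.2)
    s=look(1); print(read_clock(),read_gripper_width()); cv2.imwrite("pics/z6.png",cv2.resize(s["pixels"][55:205,140:540],(800,300),interpolation=cv2.INTER_CUBIC))
```

```text
len 0.11582891803738381
[ 0.4271 -0.3302] -1.6713062357853494
width 0.012395153881823402
lifted 0.012327619468132135 dF [ 0.0102 -0.1571 -1.6801]
160.1583
t 167.4083
168.6 0.08519602944110366
```

View pics/z6.png

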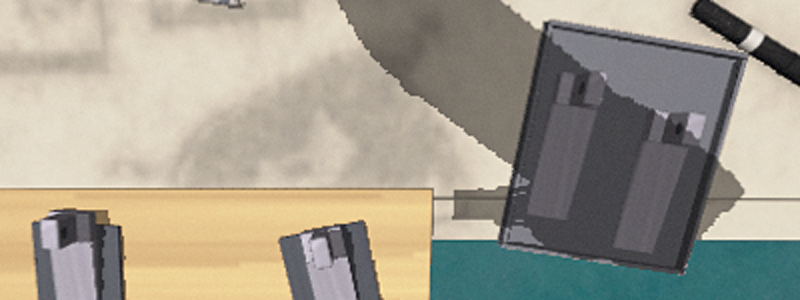

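Both spare gauges lie flat in the tray and both presses hold their gauges, so I'm handing it in.

```bash
python3 -c "
from rig import *
print(sign_off(), read_clock())"
```

```text
the job is handed in; nothing more can be done
the job is handed in; nothing more can be done
```

I handed the job in at about 169 s of the 208 s allowed: the isolator is off, a gauge sits snug under the ram of each of the two presses, and the two spare gauges lie in the tray. I haven't seen the judge's verdict, and early on one gauge's tip caught press P's head three times before I corrected the approach.

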